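Trace the joint of a split housing with a ball-tip stylus

ROBOT

A 7-joint arm with a two-finger parallel gripper is mounted at the origin on the work surface. World frame = base frame: x ahead of the robot, y to its left, z up, the work surface at z = 0. Lengths are in mm, angles in rad, forces in N, time in s.
With the tool pointing down it reaches from about 400 to 875 mm from the base axis. Payload 4.4 kg.
Tool frame: the origin (TCP) lies at the very end of the fingers, on their centre line; the grasp point (between the pads) lies 19 mm behind it; z points along the fingers, y is the direction in which the jaws open and shut (so a half turn about z gives the same grasp; the last joint's range is limited). The gripper opens to 85 mm and grips with 20 to 120 N. Pads are 22 mm wide; open, the fingers measure 114 mm over their backs; the gripper's body (76 mm by 85 mm) begins 54 mm behind the grasp point. The pads swing forward as they close: fully open they stand 13 mm farther back than shut.
Start: joints at [-1.331, 0.628, 0.038, 1.517, -0.027, 0.996, -0.02], TCP at [195.662, 619.866, 231.313] pointing down, gripper open.
Joint ranges: [-3.06, 3.06], [-0.37, 2.12], [-1.25, 1.32], [0.18, 2.47], [-1.1, 4.24], [0.23, 1.98], [-2.94, 2.94]. Speed limits (rad/s): [2.57, 2.57, 3.14, 3.14, 3.14, 3.14, 3.14].

INTERFACE

Orientations are given as [roll, pitch, yaw] about the fixed x, y, z axes, in that order (R = Rz(yaw) Ry(pitch) Rx(roll)).
In Python, from cell import read_state, get_image, calibration, finish_job gives the robot as it stands. The module is installed in compiled form; this text tells all that it offers.
- The arm moves only by the tool apply_moves, never from a script. Its argument "increments" is a list of rows, each an object of numbers: "tx", "ty", "tz": the shift along the world's x, y, z in m; "rx", "ry", "rz": the turn, a rotation vector about the world's x, y, z in units of 5 degrees (1.0 is 5 degrees); "claw": the finger opening in m, from 0 to 0.0854. In form: [{"tx": .., "ty": .., "tz": .., "rx": .., "ry": .., "rz": .., "claw": ..}, ...]. A call has 1 to 12 rows; each row is the pose to reach, as a shift and turn from the pose commanded when the call began; what a row does not reach only later rows make up. A row lasts 1/10 s, in which the tool goes at most 50 mm and 8.59 degrees, less where a joint would pass 70% of its speed; a pose out of reach is approached as far as the arm can. A call with a gripper value outside its range is refused whole. The fingers move at their own pace and stop on an object; the grip force is fixed at half the most. Time passes only in rows, so rows that repeat a pose let the fingers close. It gives the time, the measured TCP pose, the force and the opening at its end, in the units of the state.
- read_state(): the state, without advancing time (a new reading comes with each control period).
- get_image(name): name is "scene" or "side" or "wrist"; returns the picture (400x640x3 uint8, red, green, blue); there is no depth.
- calibration(name): a dict with "camera_matrix" (3x3 intrinsics, pixels), "distortion" ([k1, k2, p1, p2, k3] as OpenCV has them; the pictures are not rectified), "origin" and "attitude" of the camera in the world. Camera axes: x right, y up, looking along -z (the intrinsics and any distortion apply to the point x, -y, -z); pixel columns grow to the right and rows downward; lengths in mm; the calibration is good to about 2 mm. A picture is of the moment at which its call begins: read the wrist's pose just before it. calibration takes no time and is no camera call; for the wrist camera it gives the pose at the moment of the call.
- finish_job(): hands the job in, once; it reports no verdict.
The state is a dict: "clock": time; "qpos": joint angles; "qd": joint speeds; "tau": joint torques, N m; "eef_pos": TCP position; "tool_rot": TCP orientation; "force": force on the tool from outside, world axes, zero at the start; "torque": the same for the moment, N m; "width": finger opening in mm.
Only numpy, scipy, OpenCV 4.12 (cv2) and the standard library are available. Lean on these libraries where they do the work, as an engineer would, in place of code of your own. Each camera call takes 0.05 s, during which the arm holds its last target. There are 200 camera calls.

TASK

Take the tall-handled ball stylus out of the stand and trace the V-shaped seam on top of the longer split housing with it, starting at the end that has the raised round boss and finishing at the other end: keep the ball tip in the V or just over it all the way, slowly (well under 10 cm a second) and without pressing hard. Then put the stylus back upright in its own place in the stand.

Things in the scene. Friction and masses are not known exactly. Their poses are not given: they have to be found in the camera images.
- stylus_grip (a point): Handle centre of the tall stylus, upright in one of two holes of a grey stand (top 100 mm high); a stubby stylus is in the other, 90 mm away. Round handle, 28 mm diameter, 76 mm high with its flange (36 mm wide, 5 thick) resting on the stand; this point is 38 mm above the stand's top. A 6 mm stem hangs below through a 20 mm hole in the 10 mm top plate. z: up the axis. Mass about 130 g.
- stylus_tip (a point): Centre of the stylus's white ball, 8 mm in diameter, at the lower end of the stem: on the axis, 118 mm below stylus_grip and 80 mm below the underside of the flange. It hangs inside the stand at the start.
- seam_start (a point): Trace start: in the V seam (straight, 24 mm wide, 12 deep) along the middle of the fixed long housing's top, 10 mm in from the end with the boss (24 mm wide, 12 high, left of the seam). Housing: grey metal, 160 x 96 x 60 mm high. Point: 4 mm below the top; a ball centred here clears the V, resting about 2 mm lower. x: along the seam to seam_end, z: up. The short housing has no boss.
- seam_end (a point): Trace end: the same kind of point 140 mm farther along the straight seam (its +x), 10 mm in from the plain end of the long housing, 4 mm below its top; same axes as seam_start.
Not all that is in view belongs to the job. What is shaped like the part that bears stylus_grip but orange or turquoise is not meant.

How it is judged (in metres and radians):
On the way, in this order (a step that is already met when the one before it is completed fails the run):
1. the ball tip is at the start of the long housing's seam (within 12 mm, 16 mm above) (x of stylus_tip in the frame of seam_start between -0.012 and 0.012 m and y of stylus_tip in the frame of seam_start between -0.012 and 0.012 m and z of stylus_tip in the frame of seam_start between -0.012 and 0.016 m), for 0.15 s.
2. the tip has come a quarter of the way along, still within 12 mm of the seam sideways and 16 mm above (x of stylus_tip in the frame of seam_start between 0.023 and 0.047 m and y of stylus_tip in the frame of seam_start between -0.012 and 0.012 m and z of stylus_tip in the frame of seam_start between -0.012 and 0.016 m), for 0.15 s.
3. the tip is half-way along, still within 12 mm of the seam sideways and 16 mm above (x of stylus_tip in the frame of seam_start between 0.058 and 0.082 m and y of stylus_tip in the frame of seam_start between -0.012 and 0.012 m and z of stylus_tip in the frame of seam_start between -0.012 and 0.016 m), for 0.15 s.
4. the tip is three quarters along, still within 12 mm of the seam sideways and 16 mm above (x of stylus_tip in the frame of seam_start between 0.093 and 0.117 m and y of stylus_tip in the frame of seam_start between -0.012 and 0.012 m and z of stylus_tip in the frame of seam_start between -0.012 and 0.016 m), for 0.15 s.
5. the tip is at the far end of the seam (within 12 mm, 16 mm above) (x of stylus_tip in the frame of seam_start between 0.128 and 0.152 m and y of stylus_tip in the frame of seam_start between -0.012 and 0.012 m and z of stylus_tip in the frame of seam_start between -0.012 and 0.016 m), for 0.15 s.
At the end, for the whole second after the job is handed in: The stylus stands still (under 20 mm/s) and upright (within about 8 degrees) in the same hole of the stand as at the start, its handle centre within 15 mm of where it began (distance of stylus_grip from where it was at the start of the episode below 0.015 m and angle between stylus_grip's own z axis and vertical below 0.15 rad and linear speed of stylus below 0.02 m/s); the robot touches nothing.
It fails at once if the stylus is moved faster than 100 mm/s while its tip is in or just over the middle part of the seam (x of stylus_tip in the frame of seam_start between 0.015 and 0.125 m and y of stylus_tip in the frame of seam_start between -0.012 and 0.012 m and z of stylus_tip in the frame of seam_start between -0.012 and 0.016 m and linear speed of stylus above 0.1 m/s).
It fails at once if the stylus is pressed on the housing with more than 30 N (contact force between stylus and housing above 30 N).
It also fails if it takes over 66 s, if anything falls off the work surface, if the arm or the gripper's body presses on something with over 40 N, if the wrist force passes 120 N, or if a joint passes its speed limit or range.

## Working session

There is one attempt and no reset: what is moved stays moved. The work goes in short steps, Python scripts to look and compute and a tool call to move; the robot and the scene stay as the last step left them, time stands still between calls to the robot, and variables do not carry over. Pictures are saved under pics/ and viewed, about 8 in all and at most 12, crops included, and the job is handed in when it is done.

Besides the shell and the picture viewer there is one more tool, called after "Request:" as a command line: name --argument value ..., lists and objects as JSON in quotes. apply_moves: Moves the arm, as the interface text tells. Its arguments: {"type":"object","properties":{"increments":{"type":"array"}},"required":["increments"]}

```bash
mkdir -p pics; python3 - <<'E'
from cell import *
import cv2,numpy as np
s=read_state();print(s)
for n in("scene","side"):
    cv2.imwrite(f"pics/{n}0.png",get_image(n)[:,:,::-1]);print(n,calibration(n))
E
```

```text
{'clock': 0.0, 'qpos': array([-1.33080164,  0.62932415,  0.03844791,  1.51839175, -0.026989  ,
        0.99626781, -0.0200141 ]), 'qd': array([-0.00023206,  0.00120382, -0.00015838,  0.00089247,  0.00095369,
        0.00188129,  0.00031156]), 'tau': array([ 5.69843687e-04, -5.63416278e+01,  1.22662123e+00, -1.93442041e+01,
        1.11153806e-02,  1.06804314e-02, -1.80678632e-05]), 'eef_pos': array([195.47399797, 619.25534999, 230.3958306 ]), 'tool_rot': array([-3.13972014e+00,  3.66669083e-05,  2.83578453e+00]), 'force': array([-0.09917762,  0.3690506 ,  0.52817248]), 'torque': array([-0.00314462, -0.03489044, -0.06068454]), 'width': 85.61833140143216}
scene {'camera_matrix': array([[373.62486749,   0.        , 321.58868895],
       [  0.        , 373.62486749, 201.04923896],
       [  0.        ,   0.        ,   1.        ]]), 'distortion': array([-0.08053874,  0.        ,  0.        ,  0.        ,  0.        ]), 'origin': array([1170.40720851,  213.86374673,  622.65821109]), 'attitude': array([0.88723614, 0.00737903, 1.80047772])}
side {'camera_matrix': array([[428.09452105,   0.        , 313.1640836 ],
       [  0.        , 428.09452105, 193.07995498],
       [  0.        ,   0.        ,   1.        ]]), 'distortion': array([0.01346735, 0.        , 0.        , 0.        , 0.        ]), 'origin': array([309.9968797 , 682.62054249, 708.84134806]), 'attitude': array([ 0.8735181 ,  0.01219127, -2.79389004])}
```

View pics/scene0.png

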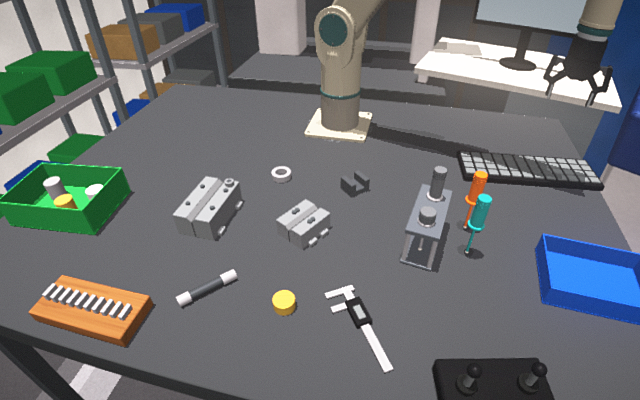

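View pics/side0.png

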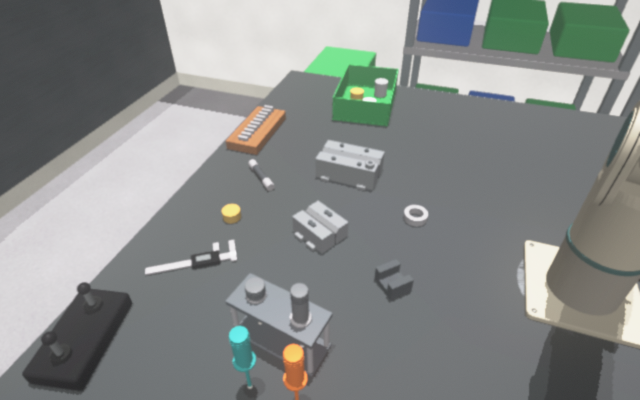

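The scene view shows the tall grey stylus at (439,180), the stubby one at (427,214), and the long housing around (210,205) with its boss at (230,183), the end towards the robot. In the side view the tall handle is at (300,303) and the long housing is around (350,163), with its boss at (370,165). I'll enlarge both in each view.

```bash
cat > h.py <<'E'
import numpy as np,cv2
from cell import *
from scipy.spatial.transform import Rotation as Rn
def cam(n):
    c=calibration(n);a=c['attitude'];return c['camera_matrix'],c['distortion'],np.array(c['origin']),Rn.from_euler('xyz',a).as_matrix()@np.diag([1,-1,-1])
def proj(n,P,c=None):
    K,d,o,R=c or cam(n);P=np.atleast_2d(np.float64(P))
    return cv2.projectPoints(P,*(cv2.Rodrigues(R.T)[0],-R.T@o),K,d)[0][:,0]
def ray(n,px,c=None):
    K,d,o,R=c or cam(n);u=cv2.undistortPoints(np.float64(px).reshape(-1,1,2),K,d)[:,0]
    return o,np.c_[u,np.ones(len(u))]@R.T
def onz(n,px,z,c=None):
    o,v=ray(n,px,c);z=np.broadcast_to(z,len(v));return o+v*((z-o[2])/v[:,2])[:,None]
def crop(im,x,y,w,h,f):
    return cv2.resize(im[y:y+h,x:x+w],None,fx=f,fy=f,interpolation=cv2.INTER_CUBIC)
E
python3 - <<'E'
from h import *
a=cv2.imread('pics/scene0.png');b=cv2.imread('pics/side0.png')
m=np.vstack([np.hstack([crop(a,165,165,80,75,5),crop(a,395,155,80,75,5)]),np.hstack([crop(b,310,130,80,75,5),crop(b,260,270,80,75,5)])])
m=m[:600];cv2.imwrite('pics/m.png',m[:, :800])
for n,pb,ph in(("scene",(230,183),(440,169)),("side",(371,164),(299,290))):
    print(n,onz(n,[pb,ph],[72,176]))
E
```

```text
scene [[ 493.57827032 -183.89408675   72.        ]
 [ 476.90878608  307.11129574  176.        ]]
side [[ 477.75547086 -184.12668637   72.        ]
 [ 474.82107742  310.3436465   176.        ]]
```

View pics/m.png

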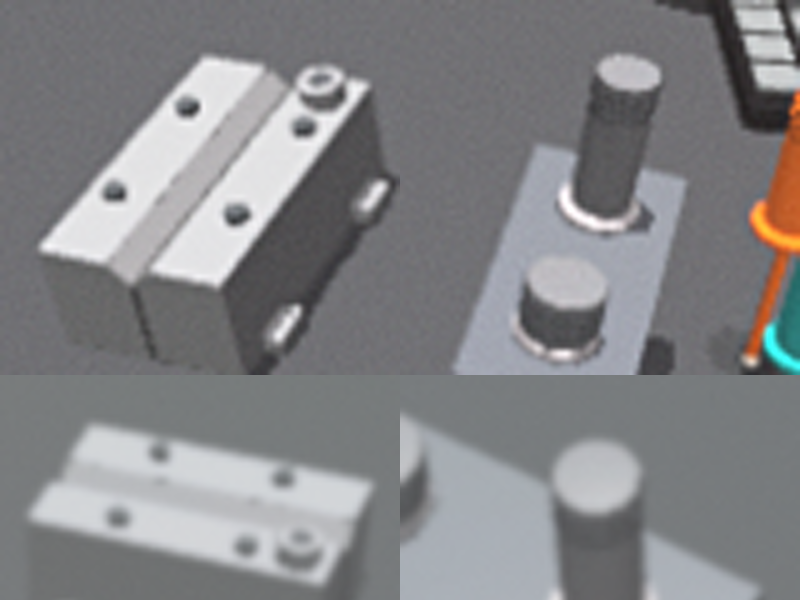

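The montage resolves the housing's top corners and the V, and the handle's top disc: scene (440.6,170.0), side (299.4,290.4). Next I compute positions from both cameras.

```bash
python3 - <<'E'
from h import *
np.set_printoptions(precision=1,suppress=True)
# order FL(boss end, -y), FR(boss end,+y), NL, NR
S=[(205.6,176.4),(239.2,182),(173,214.6),(209,222.6)]
D=[(384.4,152.6),(375,171.6),(328.4,140),(315.6,159)]
for n,p in(("scene",S),("side",D)):
    q=onz(n,p,60)[:,:2];a=(q[0]+q[1])/2;b=(q[2]+q[3])/2
    print(n,q.tolist(),a,b,np.linalg.norm(b-a),np.linalg.norm(q[1]-q[0]),np.degrees(np.arctan2(*(b-a)[::-1])))
v=onz("scene",[(186,217.4),(195,219.4),(218,178),(224.4,182)],60);print(v,(v[0]+v[1])/2,(v[2]+v[3])/2)
print(onz("scene",[(440.6,170),(427.9,212)],[176,138]),onz("side",[(299.4,290.4)],176))
# stand corners
print(onz("scene",[(395+536/5,155+145/5),(395+686/5-80,155+180/5)],100))
c=cam("wrist");s=read_state();print(s['eef_pos'],s['tool_rot'],c[2],c[3],c[0])
E
```

```text
scene [[465.5546985529095, -268.3277811063688], [469.67506875948527, -171.03092792201855], [622.7808377869908, -272.8641923651667], [628.9562765513074, -177.2113024290015]] [ 467.6 -219.7] [ 625.9 -225. ] 158.34436382338123 97.38405973369687 -1.9392665214874463
side [[459.88565190371236, -261.7862347073998], [463.6383242063263, -172.3147131631373], [619.4884955601801, -271.8703007586761], [622.5463226159488, -175.18678621125605]] [ 461.8 -217.1] [ 621.  -223.5] 159.38712154218487 89.55018546522521 -2.3293494823756977
[[ 624.8 -237.7   60. ]
 [ 626.3 -213.8   60. ]
 [ 465.2 -232.7   60. ]
 [ 477.9 -208.6   60. ]] [ 625.5 -225.8   60. ] [ 471.6 -220.7   60. ]
[[480.5 308.3 176. ]
 [579.1 289.1 138. ]] [[474.  310.8 176. ]]
[[389.7 469.2 100. ]
 [444.9 349.5 100. ]]
[195.5 619.3 230.5] [-3.1  0.   2.8] [129.6 641.6 372. ] [[ 0.3  0.9  0.3]
 [ 1.  -0.3 -0.1]
 [-0.   0.3 -1. ]] [[318.9   0.  321.6]
 [  0.  318.9 201.3]
 [  0.    0.    1. ]]
```

Both cameras agree to about 6 mm. The housing measures 159 x 96 and the handle is near (477,309). I'll move above the stylus and refine with the wrist camera.

Request:
apply_moves --increments '[{"tx": 0.03, "ty": -0.03, "tz": 0.01, "rz": 0.3}, {"tx": 0.07, "ty": -0.07, "tz": 0.02, "rz": 0.6}, {"tx": 0.1, "ty": -0.11, "tz": 0.02, "rz": 0.9}, {"tx": 0.13, "ty": -0.145, "tz": 0.02, "rz": 1.3}, {"tx": 0.16, "ty": -0.18, "tz": 0.02, "rz": 1.3}, {"tx": 0.19, "ty": -0.21, "tz": 0.02, "rz": 1.3}, {"tx": 0.22, "ty": -0.245, "tz": 0.02, "rz": 1.3}, {"tx": 0.25, "ty": -0.28, "tz": 0.02, "rz": 1.3}, {"tx": 0.27, "ty": -0.3, "tz": 0.02, "rz": 1.3}, {"tx": 0.281, "ty": -0.311, "tz": 0.02, "rz": 1.3}, {"tx": 0.281, "ty": -0.311, "tz": 0.02, "rz": 1.3}, {"tx": 0.281, "ty": -0.311, "tz": 0.02, "rz": 1.3}]'

```text
$.increments[0]: bad value
```

```bash
python3 - <<'E'
from h import *
c=cam("wrist");s=read_state();im=get_image("wrist")[:,:,::-1]
np.savez('w1.npz',K=c[0],d=c[1],o=c[2],R=c[3]);cv2.imwrite('pics/w1.png',im);print(s['eef_pos'],s['tool_rot'],s['qpos'],s['clock'])
print(proj("wrist",[[477,309,176],[477,309,100]],c))
E
```

```text
[195.49623035 619.32559934 230.49456712] [-3.13990258e+00  4.59261924e-05  2.83581265e+00] [-1.33080678  0.62924248  0.03845025  1.51824869 -0.02696826  0.99631026
 -0.02000376] 0.1
[[118.68874032 546.46480679]
 [152.56902378 472.30120428]]
```

View pics/w1.png

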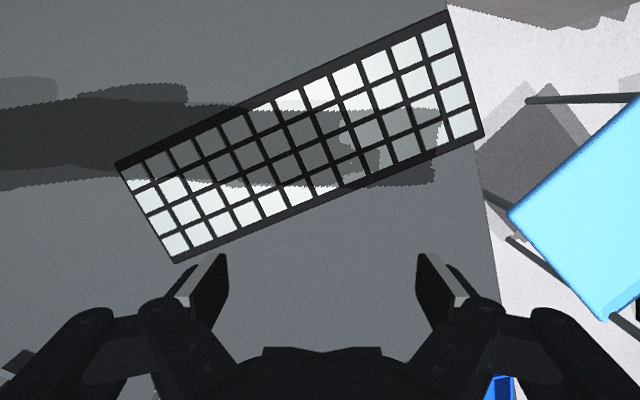

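The move was refused, so the picture shows only the keyboard, the fingers and the start pose. The rows probably need all seven fields.

Request:
apply_moves --increments '[{"tx": 0.03, "ty": -0.03, "tz": 0.01, "rx": 0, "ry": 0, "rz": 0.3, "claw": 0.085}, {"tx": 0.07, "ty": -0.07, "tz": 0.02, "rx": 0, "ry": 0, "rz": 0.6, "claw": 0.085}, {"tx": 0.1, "ty": -0.11, "tz": 0.02, "rx": 0, "ry": 0, "rz": 0.9, "claw": 0.085}, {"tx": 0.13, "ty": -0.145, "tz": 0.02, "rx": 0, "ry": 0, "rz": 1.3, "claw": 0.085}, {"tx": 0.16, "ty": -0.18, "tz": 0.02, "rx": 0, "ry": 0, "rz": 1.3, "claw": 0.085}, {"tx": 0.19, "ty": -0.21, "tz": 0.02, "rx": 0, "ry": 0, "rz": 1.3, "claw": 0.085}, {"tx": 0.22, "ty": -0.245, "tz": 0.02, "rx": 0, "ry": 0, "rz": 1.3, "claw": 0.085}, {"tx": 0.25, "ty": -0.28, "tz": 0.02, "rx": 0, "ry": 0, "rz": 1.3, "claw": 0.085}, {"tx": 0.27, "ty": -0.3, "tz": 0.02, "rx": 0, "ry": 0, "rz": 1.3, "claw": 0.085}, {"tx": 0.281, "ty": -0.311, "tz": 0.02, "rx": 0, "ry": 0, "rz": 1.3, "claw": 0.085}, {"tx": 0.281, "ty": -0.311, "tz": 0.02, "rx": 0, "ry": 0, "rz": 1.3, "claw": 0.085}, {"tx": 0.281, "ty": -0.311, "tz": 0.02, "rx": 0, "ry": 0, "rz": 1.3, "claw": 0.085}]'

```text
clock: 1.35
eef_pos: [475.4, 310.5, 251.1]
tool_rot: [3.141, -0.002, 2.951]
force: [-0.9, -0.4, 1.0]
width: 85.5
```

```bash
python3 - <<'E'
from h import *
c=cam("wrist");s=read_state();im=get_image("wrist")[:,:,::-1]
np.savez('w1.npz',K=c[0],d=c[1],o=c[2],R=c[3]);cv2.imwrite('pics/w2.png',im);print(s['eef_pos'],s['tool_rot'],s['qpos'],s['clock'])
print(proj("wrist",[[477,309,176],[477,309,100]],c))
E
```

```text
[475.36995515 310.45193192 251.08352927] [ 3.14086631e+00 -1.57315621e-03  2.95086767e+00] [-0.64517039  0.48713737  0.02740268  1.72807021 -0.0180858   0.92717481
  0.76997839] 1.35
[[318.96954709 213.30744429]
 [319.66232358 188.20268223]]
```

View pics/w2.png

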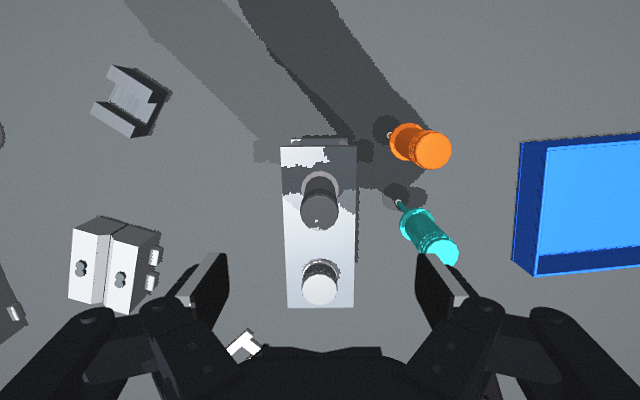

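The wrist view shows the tall handle's top disc at (319,212), against a predicted (319,213). The stand is square to the jaws and the stubby stylus is nearer the camera bottom at (320,285). I'll check the clearance to the orange and turquoise styluses.

```bash
python3 - <<'E'
from h import *
np.set_printoptions(precision=1,suppress=True)
w=np.load('w1.npz');c=(w['K'],w['d'],w['o'],w['R'])
def tri(a,b):
    o1,v1=ray("wrist",[a],c);o2,v2=ray("scene",[b]);v1=v1[0];v2=v2[0]
    t=np.linalg.lstsq(np.c_[v1,-v2],o2-o1,rcond=None)[0];return o1+t[0]*v1,o2+t[1]*v2
for a,b in(((434,150),(480.5,175)),((441,252),(484.5,199)),((319,212),(440.6,170)),((319,290),(427.9,212))):print(tri(a,b))
print(onz("wrist",[(319,212),(281,147),(355,147),(284,307),(354,307)],[176,100,100,100,100],c))
E
```

```text
(array([450.9, 400.4, 157.6]), array([450.8, 398.4, 156.9]))
(array([535. , 398.8, 155.9]), array([534.9, 398.7, 155.8]))
(array([476.8, 309. , 173.6]), array([476.8, 308.8, 173.6]))
(array([567., 291., 128.]), array([566.9, 290.7, 128. ]))
[[476.  309.2 176. ]
 [432.4 281.8 100. ]
 [445.2 348.  100. ]
 [597.  247.  100. ]
 [611.  319.9 100. ]]
```

Each triangulation closes within 2 mm, and the handle is at (476.5,309.1). The decoys are about 90 mm away in y, clear of the open fingers. I'll descend and close.

Request:
apply_moves --increments '[{"tx": 0.001, "ty": -0.001, "tz": -0.025, "rx": 0, "ry": 0, "rz": 0, "claw": 0.085}, {"tx": 0.001, "ty": -0.001, "tz": -0.05, "rx": 0, "ry": 0, "rz": 0, "claw": 0.085}, {"tx": 0.001, "ty": -0.001, "tz": -0.075, "rx": 0, "ry": 0, "rz": 0, "claw": 0.085}, {"tx": 0.001, "ty": -0.001, "tz": -0.095, "rx": 0, "ry": 0, "rz": 0, "claw": 0.085}, {"tx": 0.001, "ty": -0.001, "tz": -0.11, "rx": 0, "ry": 0, "rz": 0, "claw": 0.085}, {"tx": 0.001, "ty": -0.001, "tz": -0.12, "rx": 0, "ry": 0, "rz": 0, "claw": 0.085}, {"tx": 0.001, "ty": -0.001, "tz": -0.128, "rx": 0, "ry": 0, "rz": 0, "claw": 0.085}, {"tx": 0.001, "ty": -0.001, "tz": -0.128, "rx": 0, "ry": 0, "rz": 0, "claw": 0.085}, {"tx": 0.001, "ty": -0.001, "tz": -0.128, "rx": 0, "ry": 0, "rz": 0, "claw": 0.085}]'

```text
clock: 2.3
eef_pos: [477.7, 308.5, 123.7]
tool_rot: [3.141, 0.0, 2.95]
force: [-0.5, 0.1, -0.5]
width: 85.1
```

Request:
apply_moves --increments '[{"tx": 0, "ty": 0, "tz": 0, "rx": 0, "ry": 0, "rz": 0, "claw": 0.06}, {"tx": 0, "ty": 0, "tz": 0, "rx": 0, "ry": 0, "rz": 0, "claw": 0.04}, {"tx": 0, "ty": 0, "tz": 0, "rx": 0, "ry": 0, "rz": 0, "claw": 0.03}, {"tx": 0, "ty": 0, "tz": 0, "rx": 0, "ry": 0, "rz": 0, "claw": 0.02}, {"tx": 0, "ty": 0, "tz": 0, "rx": 0, "ry": 0, "rz": 0, "claw": 0.015}, {"tx": 0, "ty": 0, "tz": 0, "rx": 0, "ry": 0, "rz": 0, "claw": 0.015}, {"tx": 0, "ty": 0, "tz": 0, "rx": 0, "ry": 0, "rz": 0, "claw": 0.015}, {"tx": 0, "ty": 0, "tz": 0, "rx": 0, "ry": 0, "rz": 0, "claw": 0.015}]'

```text
clock: 3.1
eef_pos: [477.9, 308.0, 123.7]
tool_rot: [3.141, 0.0, 2.949]
force: [-1.0, 0.2, 5.2]
width: 26.7
```

The grip holds: the width stopped at 26.7 mm and the TCP is at z 123.7, so the tip should be about 103.7 mm below the TCP. I'll lift straight up, then travel.

Request:
apply_moves --increments '[{"tx": 0, "ty": 0, "tz": 0.01, "rx": 0, "ry": 0, "rz": 0, "claw": 0.015}, {"tx": 0, "ty": 0, "tz": 0.025, "rx": 0, "ry": 0, "rz": 0, "claw": 0.015}, {"tx": 0, "ty": 0, "tz": 0.045, "rx": 0, "ry": 0, "rz": 0, "claw": 0.015}, {"tx": 0, "ty": 0, "tz": 0.065, "rx": 0, "ry": 0, "rz": 0, "claw": 0.015}, {"tx": 0, "ty": 0, "tz": 0.085, "rx": 0, "ry": 0, "rz": 0, "claw": 0.015}, {"tx": 0, "ty": 0, "tz": 0.105, "rx": 0, "ry": 0, "rz": 0, "claw": 0.015}, {"tx": 0, "ty": 0, "tz": 0.12, "rx": 0, "ry": 0, "rz": 0, "claw": 0.015}, {"tx": 0, "ty": 0, "tz": 0.13, "rx": 0, "ry": 0, "rz": 0, "claw": 0.015}, {"tx": 0, "ty": 0, "tz": 0.13, "rx": 0, "ry": 0, "rz": 0, "claw": 0.015}]'

```text
clock: 4.0
eef_pos: [478.2, 308.2, 254.5]
tool_rot: [3.14, 0.001, 2.949]
force: [0.0, 0.4, -1.0]
width: 26.7
```

Request:
apply_moves --increments '[{"tx": 0, "ty": -0.015, "tz": 0, "rx": 0, "ry": 0, "rz": 0, "claw": 0.015}, {"tx": 0, "ty": -0.04, "tz": 0, "rx": 0, "ry": 0, "rz": 0, "claw": 0.015}, {"tx": 0, "ty": -0.07, "tz": 0, "rx": 0, "ry": 0, "rz": 0, "claw": 0.015}, {"tx": 0, "ty": -0.1, "tz": 0, "rx": 0, "ry": 0, "rz": 0, "claw": 0.015}, {"tx": 0, "ty": -0.13, "tz": 0, "rx": 0, "ry": 0, "rz": 0, "claw": 0.015}, {"tx": 0, "ty": -0.16, "tz": 0, "rx": 0, "ry": 0, "rz": 0, "claw": 0.015}, {"tx": 0, "ty": -0.19, "tz": 0, "rx": 0, "ry": 0, "rz": 0, "claw": 0.015}, {"tx": 0, "ty": -0.22, "tz": 0, "rx": 0, "ry": 0, "rz": 0, "claw": 0.015}, {"tx": 0, "ty": -0.25, "tz": 0, "rx": 0, "ry": 0, "rz": 0, "claw": 0.015}, {"tx": 0, "ty": -0.27, "tz": 0, "rx": 0, "ry": 0, "rz": 0, "claw": 0.015}]'

```text
clock: 5.0
eef_pos: [476.0, 34.0, 252.3]
tool_rot: [-3.139, -0.002, 2.946]
force: [-1.0, 0.6, -1.0]
width: 26.9
```

Request:
apply_moves --increments '[{"tx": 0, "ty": -0.02, "tz": 0, "rx": 0, "ry": 0, "rz": 0, "claw": 0.015}, {"tx": 0, "ty": -0.05, "tz": 0, "rx": 0, "ry": 0, "rz": 0, "claw": 0.015}, {"tx": 0, "ty": -0.08, "tz": 0, "rx": 0, "ry": 0, "rz": 0, "claw": 0.015}, {"tx": 0, "ty": -0.11, "tz": 0, "rx": 0, "ry": 0, "rz": 0, "claw": 0.015}, {"tx": 0, "ty": -0.14, "tz": 0, "rx": 0, "ry": 0, "rz": 0, "claw": 0.015}, {"tx": 0, "ty": -0.17, "tz": 0, "rx": 0, "ry": 0, "rz": 0, "claw": 0.015}, {"tx": 0, "ty": -0.2, "tz": 0, "rx": 0, "ry": 0, "rz": 0, "claw": 0.015}, {"tx": -0.002, "ty": -0.225, "tz": 0, "rx": 0, "ry": 0, "rz": 0, "claw": 0.015}, {"tx": -0.004, "ty": -0.245, "tz": 0, "rx": 0, "ry": 0, "rz": 0, "claw": 0.015}, {"tx": -0.004, "ty": -0.257, "tz": 0, "rx": 0, "ry": 0, "rz": 0, "claw": 0.015}, {"tx": -0.004, "ty": -0.257, "tz": 0, "rx": 0, "ry": 0, "rz": 0, "claw": 0.015}, {"tx": -0.004, "ty": -0.257, "tz": 0, "rx": 0, "ry": 0, "rz": 0, "claw": 0.015}]'

```text
clock: 6.2
eef_pos: [473.3, -218.3, 252.8]
tool_rot: [3.141, -0.001, 2.949]
force: [-0.4, -0.5, -1.4]
width: 26.9
```

```bash
python3 - <<'E'
from h import *
np.set_printoptions(precision=1,suppress=True)
c=cam("wrist");s=read_state();im=get_image("wrist")[:,:,::-1]
np.savez('w2.npz',K=c[0],d=c[1],o=c[2],R=c[3],p=s['eef_pos']);print(s['eef_pos'],s['tool_rot'],s['qpos'],s['clock'],s['width'])
sc=get_image("scene")[:,:,::-1]
m=np.zeros((600,800,3),np.uint8);m[:400,:640]=im;m[400:,:]=0
m[400:600,0:266]=cv2.resize(sc[100:250,130:330],(266,200));
cv2.imwrite('pics/w3.png',m);cv2.imwrite('pics/w3raw.png',im);cv2.imwrite('pics/sc3.png',sc)
p=s['eef_pos'];print(proj("wrist",[[474.1,-218.7,60],[614,-223.9,60],p-[0,0,103.7]],c))
E
```

```text
[ 473.3 -218.3  252.8] [ 3.1 -0.   2.9] [ 0.3  0.4  0.1  1.8 -0.1  0.9  1.8] 6.2 26.943827303499116
[[320.7 178.1]
 [339.  292. ]
 [320.6 199.9]]
```

View pics/w3.png

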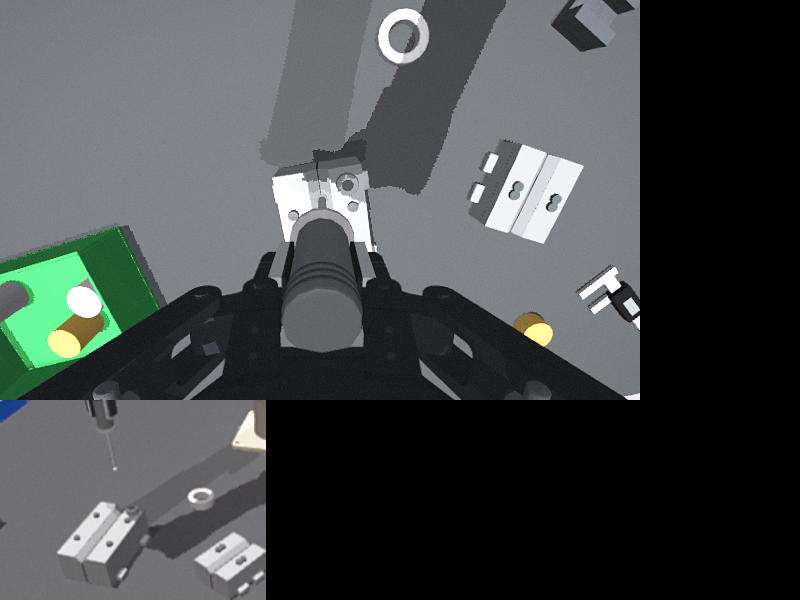

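The stylus is held straight: the stem appears at (322,203) in the wrist image, below the flange. The boss end of the seam is at about (320,172), with the boss at (348,184). I'll zoom on the housing end and on the ball in the scene view.

```bash
python3 - <<'E'
from h import *
a=cv2.imread('pics/w3raw.png');b=cv2.imread('pics/sc3.png')
m=np.vstack([crop(a,262,145,130,65,6),crop(b,165,140,130,35,6)]);print(m.shape);cv2.imwrite('pics/z3.png',m)
print(proj("scene",[[473.3,-218.3,252.8-103.7]]))
E
```

```text
(600, 780, 3)
[[215.43814056 150.89462107]]
```

View pics/z3.png

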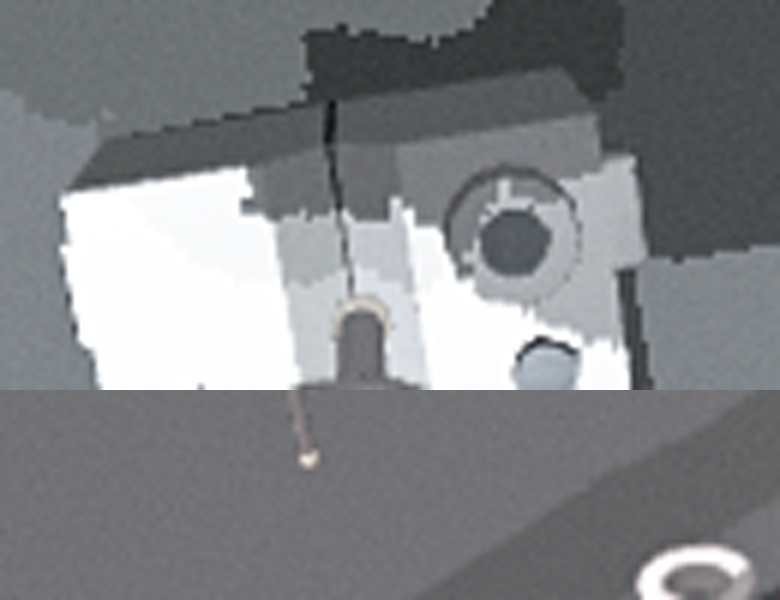

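In the wrist image the ball is at (322.3,199.2), predicted (320.6,199.9); in the scene image it is at (216.5,151.3), predicted (215.4,150.9). The V edges at the boss end are at (303.2,173.0) and (327.8,169.7), and the top's end corners at (272.3,177.2) and (361.7,164.2).

```bash
python3 - <<'E'
from h import *
np.set_printoptions(precision=1,suppress=True)
w=np.load('w2.npz');c=(w['K'],w['d'],w['o'],w['R'])
print(onz("wrist",[(303.2,173),(327.8,169.7),(272.3,177.2),(361.7,164.2),(311.7,209.7),(333.3,209.7)],60,c))
print(onz("wrist",[(317.3,169.7),(322.3,199.2)],[48,149.1],c))
E
```

```text
[[ 465.1 -235.9   60. ]
 [ 466.6 -209.5   60. ]
 [ 463.2 -269.3   60. ]
 [ 467.7 -173.2   60. ]
 [ 507.  -235.2   60. ]
 [ 511.5 -211.9   60. ]]
[[ 466.6 -221.    48. ]
 [ 472.9 -216.8  149.1]]
```

Relative to the ball, the seam lies about 4 mm further in −y. All three views agree on that once each camera's own bias is removed. Trace targets for the tip are start (475.5,−222) and end (615.5,−227), at z about 62. I'll descend.

Request:
apply_moves --increments '[{"tx": 0.002, "ty": -0.004, "tz": -0.015, "rx": 0, "ry": 0, "rz": 0, "claw": 0.015}, {"tx": 0.002, "ty": -0.004, "tz": -0.035, "rx": 0, "ry": 0, "rz": 0, "claw": 0.015}, {"tx": 0.002, "ty": -0.004, "tz": -0.055, "rx": 0, "ry": 0, "rz": 0, "claw": 0.015}, {"tx": 0.002, "ty": -0.004, "tz": -0.068, "rx": 0, "ry": 0, "rz": 0, "claw": 0.015}, {"tx": 0.002, "ty": -0.004, "tz": -0.076, "rx": 0, "ry": 0, "rz": 0, "claw": 0.015}, {"tx": 0.002, "ty": -0.004, "tz": -0.082, "rx": 0, "ry": 0, "rz": 0, "claw": 0.015}, {"tx": 0.002, "ty": -0.004, "tz": -0.087, "rx": 0, "ry": 0, "rz": 0, "claw": 0.015}, {"tx": 0.002, "ty": -0.004, "tz": -0.087, "rx": 0, "ry": 0, "rz": 0, "claw": 0.015}, {"tx": 0.002, "ty": -0.004, "tz": -0.087, "rx": 0, "ry": 0, "rz": 0, "claw": 0.015}, {"tx": 0.002, "ty": -0.004, "tz": -0.087, "rx": 0, "ry": 0, "rz": 0, "claw": 0.015}]'

```text
clock: 7.3
eef_pos: [476.0, -223.3, 166.8]
tool_rot: [-3.141, 0.001, 2.949]
force: [1.1, -0.1, -1.4]
width: 26.8
```

```bash
python3 - <<'E'
from h import *
np.set_printoptions(precision=1,suppress=True)
s=read_state();print(s['eef_pos'],s['force'],s['clock'])
b=get_image("scene")[:,:,::-1];d=get_image("side")[:,:,::-1];w=get_image("wrist")[:,:,::-1]
m=np.hstack([crop(b,170,145,80,85,5),crop(d,310,115,80,85,5)])[:400];m=np.vstack([m,crop(w,240,140,160,40,5)]);print(m.shape);cv2.imwrite('pics/z4.png',m)
t=s['eef_pos']-[0,0,103.7];print(proj("scene",[t]),proj("side",[t]),proj("wrist",[t]))
E
```

```text
[ 476.  -223.3  166.8] [ 1.1 -0.1 -1.4] 7.3
(600, 800, 3)
[[219.3 179.9]] [[375.1 158.5]] [[320.7 199.9]]
```

View pics/z4.png

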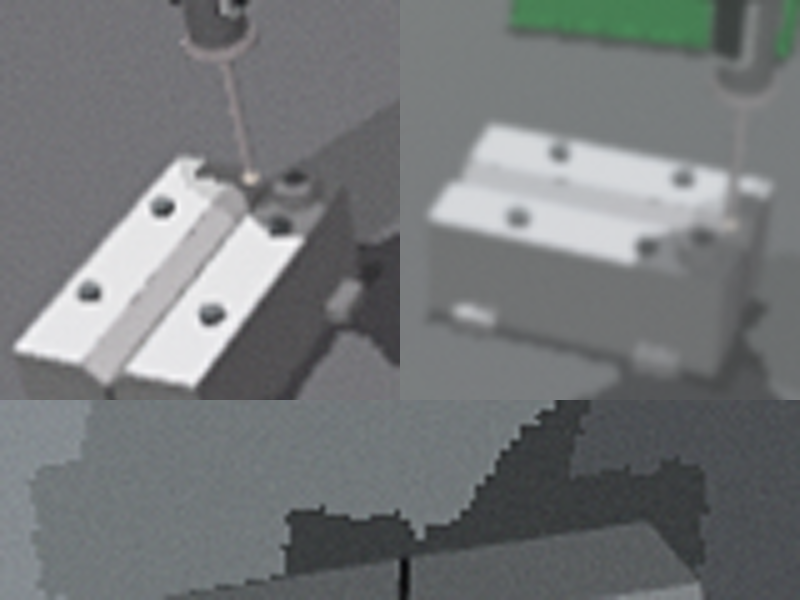

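In the scene the ball is at (220.2,180.6) and in the side view at (375.6,159.8). Both are on the line through the seam's middle, 10 mm in from the boss end and about 3 mm over the top plane. I'll trace at 50 mm/s, 2 mm lower.

Request:
apply_moves --increments '[{"tx": 0, "ty": 0, "tz": -0.002, "rx": 0, "ry": 0, "rz": 0, "claw": 0.015}, {"tx": 0.004, "ty": 0, "tz": -0.002, "rx": 0, "ry": 0, "rz": 0, "claw": 0.015}, {"tx": 0.008, "ty": 0, "tz": -0.002, "rx": 0, "ry": 0, "rz": 0, "claw": 0.015}, {"tx": 0.013, "ty": 0, "tz": -0.002, "rx": 0, "ry": 0, "rz": 0, "claw": 0.015}, {"tx": 0.018, "ty": -0.001, "tz": -0.002, "rx": 0, "ry": 0, "rz": 0, "claw": 0.015}, {"tx": 0.023, "ty": -0.001, "tz": -0.002, "rx": 0, "ry": 0, "rz": 0, "claw": 0.015}, {"tx": 0.028, "ty": -0.001, "tz": -0.002, "rx": 0, "ry": 0, "rz": 0, "claw": 0.015}, {"tx": 0.033, "ty": -0.001, "tz": -0.002, "rx": 0, "ry": 0, "rz": 0, "claw": 0.015}, {"tx": 0.038, "ty": -0.0015, "tz": -0.002, "rx": 0, "ry": 0, "rz": 0, "claw": 0.015}, {"tx": 0.043, "ty": -0.0015, "tz": -0.002, "rx": 0, "ry": 0, "rz": 0, "claw": 0.015}, {"tx": 0.047, "ty": -0.002, "tz": -0.002, "rx": 0, "ry": 0, "rz": 0, "claw": 0.015}, {"tx": 0.05, "ty": -0.002, "tz": -0.002, "rx": 0, "ry": 0, "rz": 0, "claw": 0.015}]'

```text
clock: 8.65
eef_pos: [526.0, -225.2, 164.3]
tool_rot: [-3.142, 0.0, 2.949]
force: [0.4, -0.3, -2.1]
width: 26.7
```

Request:
apply_moves --increments '[{"tx": 0.003, "ty": 0, "tz": 0, "rx": 0, "ry": 0, "rz": 0, "claw": 0.015}, {"tx": 0.007, "ty": 0, "tz": 0, "rx": 0, "ry": 0, "rz": 0, "claw": 0.015}, {"tx": 0.012, "ty": 0, "tz": 0, "rx": 0, "ry": 0, "rz": 0, "claw": 0.015}, {"tx": 0.017, "ty": -0.0005, "tz": 0, "rx": 0, "ry": 0, "rz": 0, "claw": 0.015}, {"tx": 0.022, "ty": -0.001, "tz": 0, "rx": 0, "ry": 0, "rz": 0, "claw": 0.015}, {"tx": 0.027, "ty": -0.001, "tz": 0, "rx": 0, "ry": 0, "rz": 0, "claw": 0.015}, {"tx": 0.032, "ty": -0.001, "tz": 0, "rx": 0, "ry": 0, "rz": 0, "claw": 0.015}, {"tx": 0.037, "ty": -0.0015, "tz": 0, "rx": 0, "ry": 0, "rz": 0, "claw": 0.015}, {"tx": 0.042, "ty": -0.0015, "tz": 0, "rx": 0, "ry": 0, "rz": 0, "claw": 0.015}, {"tx": 0.047, "ty": -0.002, "tz": 0, "rx": 0, "ry": 0, "rz": 0, "claw": 0.015}, {"tx": 0.05, "ty": -0.002, "tz": 0, "rx": 0, "ry": 0, "rz": 0, "claw": 0.015}]'

```text
clock: 9.75
eef_pos: [576.2, -227.2, 164.3]
tool_rot: [-3.142, 0.0, 2.949]
force: [0.6, 0.2, -0.6]
width: 26.5
```

Request:
apply_moves --increments '[{"tx": 0.003, "ty": 0, "tz": 0, "rx": 0, "ry": 0, "rz": 0, "claw": 0.015}, {"tx": 0.007, "ty": 0, "tz": 0, "rx": 0, "ry": 0, "rz": 0, "claw": 0.015}, {"tx": 0.012, "ty": 0, "tz": 0, "rx": 0, "ry": 0, "rz": 0, "claw": 0.015}, {"tx": 0.017, "ty": -0.0005, "tz": 0, "rx": 0, "ry": 0, "rz": 0, "claw": 0.015}, {"tx": 0.022, "ty": -0.001, "tz": 0, "rx": 0, "ry": 0, "rz": 0, "claw": 0.015}, {"tx": 0.027, "ty": -0.001, "tz": 0, "rx": 0, "ry": 0, "rz": 0, "claw": 0.015}, {"tx": 0.032, "ty": -0.001, "tz": 0, "rx": 0, "ry": 0, "rz": 0, "claw": 0.015}, {"tx": 0.036, "ty": -0.0015, "tz": 0, "rx": 0, "ry": 0, "rz": 0, "claw": 0.015}, {"tx": 0.04, "ty": -0.0015, "tz": 0, "rx": 0, "ry": 0, "rz": 0, "claw": 0.015}, {"tx": 0.04, "ty": -0.0015, "tz": 0, "rx": 0, "ry": 0, "rz": 0, "claw": 0.015}, {"tx": 0.04, "ty": -0.0015, "tz": 0, "rx": 0, "ry": 0, "rz": 0, "claw": 0.015}]'

```text
clock: 10.85
eef_pos: [615.5, -228.6, 164.2]
tool_rot: [-3.142, -0.0, 2.949]
force: [-0.6, -0.2, -2.2]
width: 26.4
```

```bash
python3 - <<'E'
from h import *
np.set_printoptions(precision=1,suppress=True)
s=read_state();print(s['eef_pos'],s['force'],s['clock'])
b=get_image("scene")[:,:,::-1];d=get_image("side")[:,:,::-1]
m=np.hstack([crop(b,160,155,80,85,5),crop(d,300,105,80,85,5)]);cv2.imwrite('pics/z5.png',m)
E
```

```text
[ 615.5 -228.6  164.2] [-0.6 -0.2 -2.2] 10.85
```

View pics/z5.png

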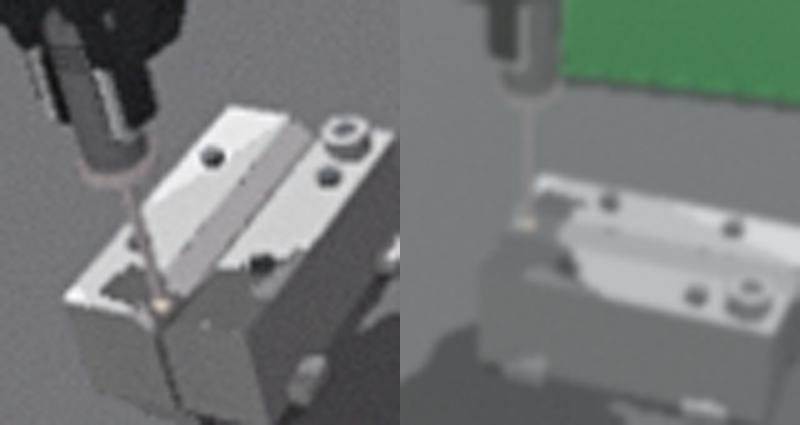

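The ball is at scene (192.0,215.6) and side (325.0,149.4), in the V just inside the plain end, with no contact force. Now lift and return along the same way.

Request:
apply_moves --increments '[{"tx": 0, "ty": 0, "tz": 0.006, "rx": 0, "ry": 0, "rz": 0, "claw": 0.015}, {"tx": 0, "ty": 0, "tz": 0.014, "rx": 0, "ry": 0, "rz": 0, "claw": 0.015}, {"tx": 0, "ty": 0, "tz": 0.03, "rx": 0, "ry": 0, "rz": 0, "claw": 0.015}, {"tx": 0, "ty": 0, "tz": 0.05, "rx": 0, "ry": 0, "rz": 0, "claw": 0.015}, {"tx": 0, "ty": 0, "tz": 0.075, "rx": 0, "ry": 0, "rz": 0, "claw": 0.015}, {"tx": -0.005, "ty": 0.02, "tz": 0.089, "rx": 0, "ry": 0, "rz": 0, "claw": 0.015}, {"tx": -0.013, "ty": 0.05, "tz": 0.089, "rx": 0, "ry": 0, "rz": 0, "claw": 0.015}, {"tx": -0.02, "ty": 0.08, "tz": 0.089, "rx": 0, "ry": 0, "rz": 0, "claw": 0.015}, {"tx": -0.028, "ty": 0.11, "tz": 0.089, "rx": 0, "ry": 0, "rz": 0, "claw": 0.015}, {"tx": -0.036, "ty": 0.14, "tz": 0.089, "rx": 0, "ry": 0, "rz": 0, "claw": 0.015}, {"tx": -0.044, "ty": 0.17, "tz": 0.089, "rx": 0, "ry": 0, "rz": 0, "claw": 0.015}, {"tx": -0.05, "ty": 0.19, "tz": 0.089, "rx": 0, "ry": 0, "rz": 0, "claw": 0.015}]'

```text
clock: 12.15
eef_pos: [565.3, -35.9, 254.3]
tool_rot: [3.14, 0.001, 2.951]
force: [0.0, -0.0, -1.9]
width: 27.0
```

Request:
apply_moves --increments '[{"tx": -0.008, "ty": 0.03, "tz": 0, "rx": 0, "ry": 0, "rz": 0, "claw": 0.015}, {"tx": -0.016, "ty": 0.06, "tz": 0, "rx": 0, "ry": 0, "rz": 0, "claw": 0.015}, {"tx": -0.025, "ty": 0.095, "tz": 0, "rx": 0, "ry": 0, "rz": 0, "claw": 0.015}, {"tx": -0.035, "ty": 0.13, "tz": 0, "rx": 0, "ry": 0, "rz": 0, "claw": 0.015}, {"tx": -0.045, "ty": 0.165, "tz": 0, "rx": 0, "ry": 0, "rz": 0, "claw": 0.015}, {"tx": -0.055, "ty": 0.2, "tz": 0, "rx": 0, "ry": 0, "rz": 0, "claw": 0.015}, {"tx": -0.065, "ty": 0.24, "tz": 0, "rx": 0, "ry": 0, "rz": 0, "claw": 0.015}, {"tx": -0.075, "ty": 0.28, "tz": 0, "rx": 0, "ry": 0, "rz": 0, "claw": 0.015}, {"tx": -0.083, "ty": 0.315, "tz": 0, "rx": 0, "ry": 0, "rz": 0, "claw": 0.015}, {"tx": -0.088, "ty": 0.335, "tz": 0, "rx": 0, "ry": 0, "rz": 0, "claw": 0.015}, {"tx": -0.088, "ty": 0.3465, "tz": 0, "rx": 0, "ry": 0, "rz": 0, "claw": 0.015}, {"tx": -0.088, "ty": 0.3465, "tz": 0, "rx": 0, "ry": 0, "rz": 0, "claw": 0.015}]'

```text
clock: 13.35
eef_pos: [477.7, 309.4, 253.9]
tool_rot: [3.14, 0.001, 2.952]
force: [-0.3, -0.3, -1.7]
width: 27.2
```

Request:
apply_moves --increments '[{"tx": 0, "ty": 0, "tz": 0, "rx": 0, "ry": 0, "rz": 0, "claw": 0.015}, {"tx": 0, "ty": 0, "tz": 0, "rx": 0, "ry": 0, "rz": 0, "claw": 0.015}, {"tx": 0, "ty": 0, "tz": 0, "rx": 0, "ry": 0, "rz": 0, "claw": 0.015}]'

```text
clock: 13.65
eef_pos: [478.3, 306.3, 253.5]
tool_rot: [-3.141, 0.0, 2.947]
force: [0.3, -0.2, -1.3]
width: 26.6
```

```bash
python3 - <<'E'
from h import *
np.set_printoptions(precision=1,suppress=True)
s=read_state();print(s['eef_pos'],s['tool_rot'],s['force'],s['clock'])
b=get_image("scene")[:,:,::-1];d=get_image("wrist")[:,:,::-1]
m=np.hstack([crop(b,395,145,80,85,5),crop(d,260,150,100,106,4)[:425]]);cv2.imwrite('pics/z6.png',m)
t=s['eef_pos']-[0,0,103.7];print(proj("scene",[t]),proj("wrist",[t]))
E
```

```text
[478.3 306.3 253.5] [-3.1  0.   2.9] [ 0.3 -0.2 -1.3] 13.65Traceback (most recent call last):
  File "<stdin>", line 5, in <module>
    return _nx.concatenate(arrs, 1, dtype=dtype, casting=casting)
           ~~~~~~~~~~~~~~~^^^^^^^^^^^^^^^^^^^^^^^^^^^^^^^^^^^^^^^
ValueError: all the input array dimensions except for the concatenation axis must match exactly, but along dimension 0, the array at index 0 has size 425 and the array at index 1 has size 424
```

The crop sizes didn't match, so no picture was saved. Let me read again after settling.

```bash
python3 - <<'E'
from h import *
np.set_printoptions(precision=1,suppress=True)
for i in range(3):
    b=get_image("scene")[:,:,::-1];s=read_state();print(s['eef_pos'],s['tool_rot'],s['clock'])
d=get_image("wrist")[:,:,::-1]
m=np.hstack([crop(b,395,145,80,85,5),crop(d,260,150,80,85,5)]);cv2.imwrite('pics/z6.png',m)
t=s['eef_pos']-[0,0,103.7];h=[476.5,309.1,100];print(proj("scene",[t,h]),proj("wrist",[t,h]))
E
```

```text
[477.9 307.1 253.4] [-3.1 -0.   2.9] 13.8
[477.9 307.3 253.4] [-3.1  0.   2.9] 13.85
[477.8 307.5 253.4] [3.1 0.  2.9] 13.9
[[437.9 179.3]
 [434.5 196.9]] [[320.7 199.9]
 [322.2 184. ]]
```

View pics/z6.png

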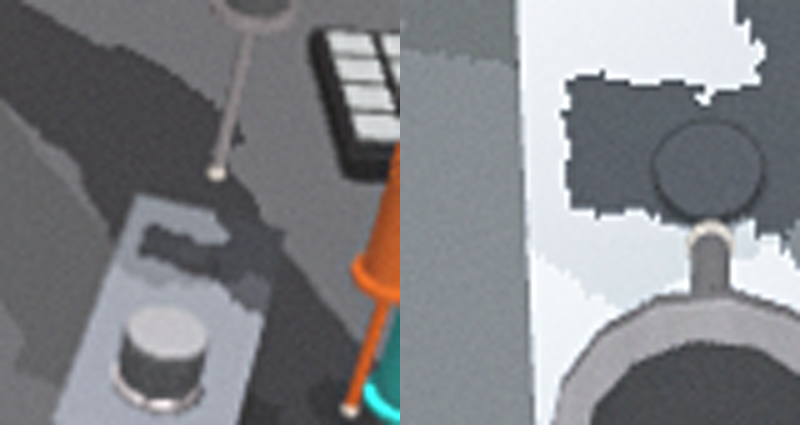

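In the wrist view the hole is at (321.6,184.0), predicted (322.2,184.0), and the ball at (322,198), predicted (320.7,199.9). They line up within about 1 mm, against 6 mm of slack. I'll go straight down.

Request:
apply_moves --increments '[{"tx": 0, "ty": 0, "tz": -0.015, "rx": 0, "ry": 0, "rz": 0, "claw": 0.015}, {"tx": 0, "ty": 0, "tz": -0.03, "rx": 0, "ry": 0, "rz": 0, "claw": 0.015}, {"tx": 0, "ty": 0, "tz": -0.045, "rx": 0, "ry": 0, "rz": 0, "claw": 0.015}, {"tx": 0, "ty": 0, "tz": -0.06, "rx": 0, "ry": 0, "rz": 0, "claw": 0.015}, {"tx": 0, "ty": 0, "tz": -0.075, "rx": 0, "ry": 0, "rz": 0, "claw": 0.015}, {"tx": 0, "ty": 0, "tz": -0.09, "rx": 0, "ry": 0, "rz": 0, "claw": 0.015}, {"tx": 0, "ty": 0, "tz": -0.103, "rx": 0, "ry": 0, "rz": 0, "claw": 0.015}, {"tx": 0, "ty": 0, "tz": -0.112, "rx": 0, "ry": 0, "rz": 0, "claw": 0.015}, {"tx": 0, "ty": 0, "tz": -0.119, "rx": 0, "ry": 0, "rz": 0, "claw": 0.015}, {"tx": 0, "ty": 0, "tz": -0.124, "rx": 0, "ry": 0, "rz": 0, "claw": 0.015}, {"tx": 0, "ty": 0, "tz": -0.126, "rx": 0, "ry": 0, "rz": 0, "claw": 0.015}, {"tx": 0, "ty": 0, "tz": -0.126, "rx": 0, "ry": 0, "rz": 0, "claw": 0.015}]'

```text
clock: 15.15
eef_pos: [477.8, 307.9, 127.3]
tool_rot: [3.141, 0.0, 2.949]
force: [0.3, -0.1, -1.6]
width: 26.7
```

Request:
apply_moves --increments '[{"tx": 0, "ty": 0, "tz": -0.001, "rx": 0, "ry": 0, "rz": 0, "claw": 0.015}, {"tx": 0, "ty": 0, "tz": -0.002, "rx": 0, "ry": 0, "rz": 0, "claw": 0.015}, {"tx": 0, "ty": 0, "tz": -0.003, "rx": 0, "ry": 0, "rz": 0, "claw": 0.015}, {"tx": 0, "ty": 0, "tz": -0.003, "rx": 0, "ry": 0, "rz": 0, "claw": 0.015}]'

```text
clock: 15.55
eef_pos: [477.6, 307.9, 124.3]
tool_rot: [3.142, -0.0, 2.949]
force: [-0.8, 0.2, -1.9]
width: 26.5
```

The TCP is within 0.6 mm of the grasp height, so I'll release and wait.

Request:
apply_moves --increments '[{"tx": 0, "ty": 0, "tz": -0.0005, "rx": 0, "ry": 0, "rz": 0, "claw": 0.015}, {"tx": 0, "ty": 0, "tz": -0.0005, "rx": 0, "ry": 0, "rz": 0, "claw": 0.03}, {"tx": 0, "ty": 0, "tz": -0.0005, "rx": 0, "ry": 0, "rz": 0, "claw": 0.04}, {"tx": 0, "ty": 0, "tz": -0.0005, "rx": 0, "ry": 0, "rz": 0, "claw": 0.06}, {"tx": 0, "ty": 0, "tz": -0.0005, "rx": 0, "ry": 0, "rz": 0, "claw": 0.085}, {"tx": 0, "ty": 0, "tz": -0.0005, "rx": 0, "ry": 0, "rz": 0, "claw": 0.085}, {"tx": 0, "ty": 0, "tz": -0.0005, "rx": 0, "ry": 0, "rz": 0, "claw": 0.085}, {"tx": 0, "ty": 0, "tz": -0.0005, "rx": 0, "ry": 0, "rz": 0, "claw": 0.085}, {"tx": 0, "ty": 0, "tz": -0.0005, "rx": 0, "ry": 0, "rz": 0, "claw": 0.085}]'

```text
clock: 16.45
eef_pos: [477.7, 307.9, 123.8]
tool_rot: [-3.142, -0.0, 2.949]
force: [0.6, 0.2, 0.1]
width: 85.1
```

Request:
apply_moves --increments '[{"tx": 0, "ty": 0, "tz": 0.015, "rx": 0, "ry": 0, "rz": 0, "claw": 0.085}, {"tx": 0, "ty": 0, "tz": 0.035, "rx": 0, "ry": 0, "rz": 0, "claw": 0.085}, {"tx": 0, "ty": 0, "tz": 0.06, "rx": 0, "ry": 0, "rz": 0, "claw": 0.085}, {"tx": 0, "ty": 0, "tz": 0.085, "rx": 0, "ry": 0, "rz": 0, "claw": 0.085}, {"tx": 0, "ty": 0, "tz": 0.11, "rx": 0, "ry": 0, "rz": 0, "claw": 0.085}, {"tx": 0, "ty": 0, "tz": 0.128, "rx": 0, "ry": 0, "rz": 0, "claw": 0.085}, {"tx": 0, "ty": 0, "tz": 0.128, "rx": 0, "ry": 0, "rz": 0, "claw": 0.085}, {"tx": 0, "ty": 0, "tz": 0.128, "rx": 0, "ry": 0, "rz": 0, "claw": 0.085}, {"tx": 0, "ty": 0, "tz": 0.128, "rx": 0, "ry": 0, "rz": 0, "claw": 0.085}]'

```text
clock: 17.35
eef_pos: [477.0, 307.4, 250.7]
tool_rot: [-3.14, -0.002, 2.949]
force: [-0.7, -0.4, -0.6]
width: 85.0
```

```bash
python3 - <<'E'
from h import *
np.set_printoptions(precision=1,suppress=True)
s=read_state();print(s['eef_pos'],s['clock'],s['force'],s['width'])
b=get_image("scene")[:,:,::-1];d=get_image("side")[:,:,::-1]
a0=cv2.imread('pics/scene0.png');b0=cv2.imread('pics/side0.png')
m=np.vstack([np.hstack([crop(b,395,155,80,75,4),crop(a0,395,155,80,75,4)]),np.hstack([crop(d,260,265,80,75,4),crop(b0,260,265,80,75,4)])])
cv2.imwrite('pics/z7.png',m)
E
```

```text
[477.  307.4 250.7] 17.35 [-0.7 -0.4 -0.6] 85.03200772176292
```

View pics/z7.png

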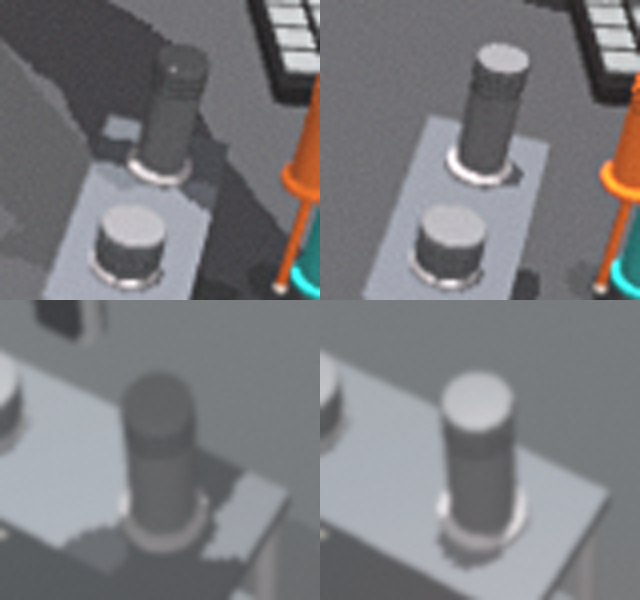

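The before and after crops match. The stylus is upright in its own hole with its flange seated, the top is at the same pixels, and the gripper is open and clear above.

```bash
python3 -c "
from cell import *
print(finish_job())"
```

```text
the job is handed in; nothing more can be done
None
```

I took the tall stylus from the stand and traced the long housing's seam from the boss end to the plain end. I then put it back in its own hole and handed the job in at about 17.5 s of the 66 s allowed. No verdict was reported.

- **Trace:** the tip moved at about 50 mm/s, about 1 mm above the housing's top plane by calculation, so just over the V rather than resting in it. In the scene and side pictures the ball was on the seam at both ends. I took no pictures mid-trace. The wrist force read about 2 N or less at each stop.
- **Stylus return:** before and after crops from both cameras show the stylus upright and seated at the same pixels. The gripper is open and about 75 mm above it.
- **Disagreements:** the cameras disagreed by up to about 6 mm on absolute positions. I corrected for this by comparing the ball with the seam in the same picture, which moved the target about 4 mm in −y. The arm also swayed 1–2 mm on the return and settled before I put the stylus in.
- **Errors along the way:** the first move call was refused because the rows lacked some fields, and one picture script failed on a crop size. Neither moved anything.

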